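# Shingle the blue reference tiles up the viewing rest

### The arm

A 7-joint arm with a two-finger parallel gripper is mounted at the origin on a cart in front of the work surface, level with it; the furniture and walls round the work are solid. World frame = base frame: x ahead of the robot, y to its left, z up, the work surface at z = 0. Lengths are in mm, angles in rad, forces in N, time in s.
With the tool pointing down it reaches from about 400 to 875 mm from the base axis. Payload 4.4 kg.
Tool frame: the origin (TCP) lies on the centre line of the jaws, within the pads' length; the fingertips stand 25 mm ahead of it and the grasp point (between the pads) lies 6 mm ahead of it (ctrl.finger_overhang is the distance from the TCP to the fingertips, in mm); z points along the fingers, y is the line along which they close (so a half turn about z gives the same grasp; the last joint's range is limited). The gripper opens to 85 mm and grips with 20 to 120 N. Pads are 22 mm wide; open, the fingers measure 114 mm over their backs; the gripper's body (76 mm by 85 mm) begins 54 mm behind the grasp point. The pads swing forward as they close: fully open they stand 13 mm farther back than shut.
Start: joints at [-1.346, 0.628, 0.038, 1.517, -0.027, 0.996, -0.02], TCP at [186.343, 622.731, 227.113] pointing down, gripper open.
Joint ranges: [-3.06, 3.06], [-0.37, 2.12], [-1.25, 1.32], [0.18, 2.47], [-1.1, 4.24], [0.23, 1.98], [-2.94, 2.94]. Speed limits (rad/s): [2.57, 2.57, 3.14, 3.14, 3.14, 3.14, 3.14].

### API

Orientations are given as [roll, pitch, yaw] about the fixed x, y, z axes, in that order (R = Rz(yaw) Ry(pitch) Rx(roll)).
In Python, from cell import ctrl gives the robot as it stands. The module is installed in compiled form; this text tells all that it offers.
- The arm moves only by the tool play_rows, never from a script. Its argument "targets" is a list of rows, each a list of 5 numbers: the closure, from 0 (fully open) to 1 (shut), then the shift along the tool's x, y, z in cm, then the turn about the tool's z in degrees. In form: [[gripper, dx, dy, dz, spin], ...]. A call has 1 to 10 rows; each row is the pose to reach, as a shift and turn from the pose commanded when the call began, along the tool's axes at that moment; what a row does not reach only later rows make up. A row lasts 1/10 s, in which the tool goes at most 50 mm and 8.59 degrees, less where a joint would pass 70% of its speed; a pose out of reach is approached as far as the arm can. A call with a gripper value outside its range is refused whole. The fingers move at their own pace and stop on an object; the grip force is fixed at half the most. Time passes only in rows, so rows that repeat a pose let the fingers close. It gives the time, the measured TCP pose, the force, the opening and the grip force at its end, in the units of the state.
- ctrl.read_state(): the state, without advancing time (a new reading comes with each control period).
- ctrl.get_image(name): name is "scene" or "top"; returns (picture, depth): 400x640x3 uint8, red, green, blue; 400x640 float32, mm along the optical axis (not along the pixel's ray), 0 where there is no reading.
- ctrl.calibration(name): a dict with "vfov" (degrees; the focal length in pixels is half the picture's height over the tangent of half this angle, whatever the lens; pixels are square), "cx", "cy" (the principal point, pixels), "k1" (the pictures are not rectified: a ray, as slopes to the right and down, at radius r is drawn at 1 + k1 r^2 times it, then the intrinsics apply), "extrinsics" (4x4, takes a point from camera to world coordinates). Camera axes: x right, y down, z forward; pixel columns grow to the right and rows downward; lengths in mm; the calibration is good to about 2 mm. A picture is of the moment at which its call begins. calibration takes no time and is no camera call.
- ctrl.finish_job(): hands the job in; it is judged then, once.
Trained networks look in the newest picture that a camera, given by its name, has taken for a name from the list of things; names that differ only in an ending like _2 or _b are one class to them, and where a whole thing is asked for, a point or a joint stands for the part that bears it (a point fixed in the world has none). Each returns a list of dicts, best first, with "confidence" (0 to 1); they miss things now and then, are a little off and sometimes report something else, mostly with a low value. They report only what shows in the picture. A call takes as long as a camera call.
- ctrl.search_frame(camera, name): "bbox" ([left, top, right, bottom] in pixels, round what is visible of it).
- ctrl.trace(camera, name): "pixels" (400x640 bool, what is visible of it) and "bbox" ([left, top, right, bottom] in pixels, round what is visible of it).
The state is a dict: "clock": time; "qpos": joint angles; "qd": joint speeds; "tau": joint torques, N m; "eef_pos": TCP position; "tool_rot": TCP orientation; "force": force on the tool from outside, world axes, zero at the start; "torque": the same for the moment, N m; "width": finger opening in mm; "gripper_force": force on a finger pad.
Only numpy, scipy, OpenCV 4.12 (cv2) and the standard library are available. Lean on these libraries where they do the work, as an engineer would, in place of code of your own. Each camera call takes 0.05 s, during which the arm holds its last target. There are 200 camera calls.

### The job

Finish the fan of blue colour-reference tiles on the sloping viewing rest, whose lightest tile already lies against the foot stop. Gently lay the mid-blue tile lengthwise next up the rail so that its lower end overlaps the upper end of the lightest tile by about a third of a tile length, then lay the dark-blue tile over the mid-blue one in the same way. Keep the tiles straight and centred on the rail, leave the lightest one at the stop, and do not disturb the green tape roll or the marker.

Things in the scene. Friction and masses are not known exactly. Their poses are not given: they have to be found in the camera images.
- rail: fixed sloping aluminium rail with black non-slip strip, 36 mm wide (tiles overhang 12 mm each side), 280 mm long, 12 mm thick. Origin on its upper face at the inner face of the foot stop (dark lip 46 mm wide, 12 mm high), on the centre line; x runs up the slope (32 degrees above level, away from the robot), y across, z square out of its face. Friction alone holds the tiles.
- rest: the fixed stand that carries the rail: base plate 260 x 90 x 8 mm, two 30 mm wide posts under the rail; origin at the centre of the base's underside, on the worktop, z up; the rail's origin lies at x = -119, z = 30 mm in this frame and its top end at about z = 178 mm
- tile_light: lightest blue ceramic tile, 100 x 60 x 8 mm, about 0.1 kg; origin at the centre of its underside, x along its length, y along its width, z out of its upper face. Loose, flat on the rail, lower end at the stop, x up the slope, centre 50 mm up the rail. A tile lapping it by a third rests on its upper end's top edge and, with its own upper end, on the rail: about 6.5 degrees less steep than the rail.
- tile_mid: mid-blue ceramic tile, 100 x 60 x 8 mm, about 0.1 kg; origin at the centre of its underside, x along its length, y along its width, z out of its upper face. It is loose and starts flat on the worktop with the space at its long sides free for fingers.
- tile_dark: dark navy-blue ceramic tile, 100 x 60 x 8 mm, about 0.1 kg; origin at the centre of its underside, x along its length, y along its width, z out of its upper face. It is loose and starts flat on the worktop with the space at its long sides free for fingers.
- tape_2: bystander: green tape roll lying flat, 70 mm across, 13 mm high, origin at the centre of its underside
- marker: bystander: white marker with red cap lying on the worktop, about 140 mm long, 14 mm high, origin at the centre of its underside

How it is judged:
By the outcome, as a careful person would: the job done as asked, in the order asked, and still so for the second after the job is handed in, with the robot touching nothing.
It also fails if it takes over 51 s, if anything falls off the work surface, if the arm or the gripper's body presses on something with over 40 N, if the wrist force passes 120 N, or if a joint passes its speed limit or range.

## Working session

There is one attempt and no reset: what is moved stays moved. The work goes in short steps, Python scripts to look and compute and a tool call to move; the robot and the scene stay as the last step left them, time stands still between calls to the robot, and variables do not carry over. Pictures are saved under pics/ and viewed, at most 10 in all, crops included, and the job is handed in when it is done.

Besides the shell and the picture viewer there is one more tool, called after ">>>" as name(argument=value, ...), one argument or row to a line, values as JSON. play_rows: Moves the arm, as the interface text tells. Its arguments: {"type":"object","properties":{"targets":{"type":"array"}},"required":["targets"]}

```bash
mkdir -p pics
cat > h.py <<'E'
import numpy as np, cv2
from cell import ctrl
def cloud(cam,depth):
    c=ctrl.calibration(cam); f=200/np.tan(np.radians(c["vfov"])/2)
    K=np.array([[f,0,c["cx"]],[0,f,c["cy"]],[0,0,1.]])
    v,u=np.mgrid[:400,:640]
    p=cv2.undistortPoints(np.stack([u,v],-1).reshape(-1,1,2).astype(float),K,np.array([c["k1"],0,0,0,0.])).reshape(400,640,2)
    P=np.dstack([p*depth[...,None],depth]); E=np.array(c["extrinsics"])
    W=P@E[:3,:3].T+E[:3,3]; W[depth<=0]=np.nan
    return W
def look(cam,names,png=None):
    im,d=ctrl.get_image(cam); W=cloud(cam,d)
    if png: cv2.imwrite('pics/'+png,im[...,::-1])
    for n in names:
        for r in ctrl.trace(cam,n)[:2]:
            m=r["pixels"]; m2=cv2.erode(m.astype(np.uint8),np.ones((3,3)))>0
            p=W[m2]; p=p[~np.isnan(p[:,0])]
            if len(p)<10: print(cam,n,r["confidence"],"few");continue
            z=np.median(p,0); ctr,(a,b),ang=cv2.minAreaRect(p[:,:2].astype(np.float32))
            print(cam,n,round(r["confidence"],2),np.round(r["bbox"]),len(p),"med",z.round(1),"rect",np.round(ctr,1),round(a,1),round(b,1),round(ang,1),"z",np.percentile(p[:,2],[5,95]).round(1))
    return im,W
E
python3 - <<'E'
from h import *
N=["tile_light","tile_mid","tile_dark","tape_2","marker","rail","rest"]
look("top",N,"t0.png"); look("scene",N,"s0.png")
for c in("top","scene"):
    k=ctrl.calibration(c);print(c,np.array(k["extrinsics"]).round(2).tolist(),k["vfov"])
s=ctrl.read_state();print(s["clock"],s["eef_pos"],s["tool_rot"],s["width"],ctrl.finger_overhang)
E
```

```text
top tile_light 0.88 [392. 187. 423. 231.] 994 med [400.5 140.8  64.3] rect [399.2 140.7] 83.7 55.1 10.2 z [40.8 86.9]
top tile_mid 0.89 [274. 201. 323. 240.] 982 med [385.5 363.2   7. ] rect [384.9 363.7] 53.5 94.2 20.9 z [4.4 9.8]
top tile_mid 0.18 [275. 120. 324. 156.] 1003 med [572.4 374.    7. ] rect [572.4 374.1] 94.9 57.1 75.6 z [4.6 9.6]
top tile_dark 0.96 [274. 122. 325. 152.] 998 med [572.3 374.    7. ] rect [572.4 374.4] 96.3 56.9 75.9 z [4.6 9.6]
top tape_2 0.8 [217. 150. 247. 181.] 399 med [503.3 522.2  11.1] rect [502.9 520.7] 65.9 61.8 57.0 z [ 8.5 13.5]
top tape_2 0.65 [365. 102. 422. 237.] 3257 med [515.2 171.6  21.2] rect [475.9 154.4] 255.8 84.6 10.2 z [  5.  167.1]
top marker 0.8 [316. 260. 365. 293.] 116 med [260.3 276.8  11.5] rect [258.7 280.6] 5.7 124.2 34.2 z [ 8.8 15.1]
top rail 0.58 [386. 103. 419. 235.] 1351 med [528.9 163.5 135.8] rect [521.5 162.5] 152.1 34.9 10.4 z [ 89.8 173.6]
top rest 0.97 [363. 100. 424. 240.] 3531 med [514.3 171.4  21. ] rect [478.1 153.9] 257.4 88.0 10.1 z [  4.9 167.7]
scene tile_light 0.98 [347. 174. 390. 216.] 588 med [395.8 148
[... 560 characters left out ...]
. 282.] 162 med [248.5 299.   12.3] rect [254.5 290.2] 8.2 122.7 34.6 z [ 9.4 14.9]
scene marker 0.51 [383. 240. 390. 283.] 166 med [253.4 293.4  12.2] rect [254.9 288.9] 10.0 125.3 33.4 z [ 9.3 14.9]
scene rest 0.8 [284. 166. 396. 232.] 1723 med [461.9 172.3   8.1] rect [474.  147.3] 250.0 112.1 10.8 z [ 5.5 76.3]
top [[0.0, -1.0, 0.09, 350.35], [-1.0, -0.01, -0.02, 330.2], [0.02, -0.09, -1.0, 922.61], [0.0, 0.0, 0.0, 1.0]] 52.13495322948195
scene [[-0.76, -0.28, 0.58, -161.83], [-0.65, 0.3, -0.7, 1000.84], [0.02, -0.91, -0.41, 487.22], [0.0, 0.0, 0.0, 1.0]] 43.6868432825494
0.8 [186.36074678 622.72397834 227.15531893] [ 3.14153185e+00 -4.05122097e-05  2.85073653e+00] 85.59579118219716 25.0
```

View pics/t0.png

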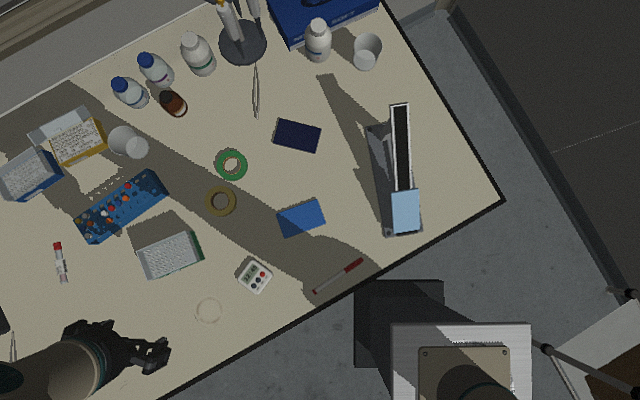

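View pics/s0.png

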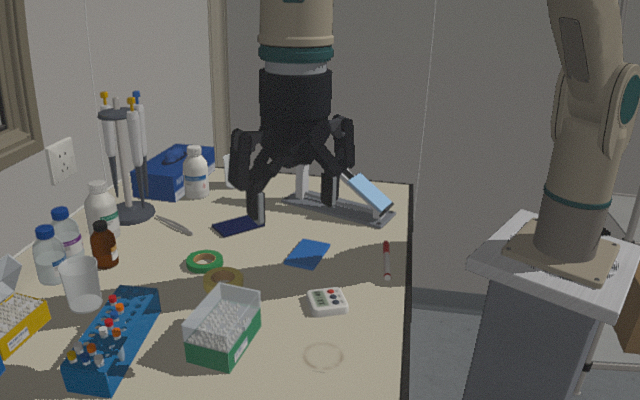

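The top view shows mid tile at ~(299,218), dark at ~(297,137), the rest with the light tile at ~(405,210), the tape at (232,164) and the marker at (337,277). The scene view agrees, with dark partly hidden by a finger. The tool stays vertical, so each tile will have to pivot in the grip against the rail. I'll go above the mid tile first.

>>> play_rows(
  targets=[
    [0.2,-26.8,-19.5,0,52.4],
    [0.2,-26.8,-19.5,0,52.4],
    [0.2,-26.8,-19.5,0,52.4],
    [0.2,-26.8,-19.5,0,52.4],
    [0.2,-26.8,-19.5,0,52.4],
    [0.2,-26.8,-19.5,0,52.4],
    [0.2,-26.8,-19.5,8,52.4],
    [0.2,-26.8,-19.5,12,52.4],
    [0.2,-26.8,-19.5,14,52.4],
    [0.2,-26.8,-19.5,14,52.4],
  ],
)

```text
clock: 1.8
eef_pos: [384.5, 355.5, 82.4]
tool_rot: [-3.131, 0.005, 1.935]
force: [-1.2, -0.1, -0.2]
width: 68.2
gripper_force: 0.0
```

Run:
```python
from h import *
N=["tile_light","tile_mid","tile_dark"]
look("scene",N,"s1.png");look("top",N)
s=ctrl.read_state();print(s["clock"],s["eef_pos"],np.degrees(s["tool_rot"]),s["width"],s["qpos"])
```

```text
scene tile_light 0.75 [350. 173. 391. 214.] 613 med [396.  150.1  61.4] rect [397.9 145.7] 80.4 58.2 12.1 z [39.6 84.5]
scene tile_mid 0.92 [286. 239. 326. 268.] 724 med [381. 375.   8.] rect [382.7 370.4] 56.8 97.7 19.3 z [ 6.1 10.2]
scene tile_dark 0.71 [213. 215. 262. 237.] 478 med [568.2 381.8   8.2] rect [571.2 381.2] 90.9 58.0 74.5 z [ 6.1 10.4]
top tile_light 0.94 [391. 188. 421. 232.] 987 med [401.6 141.2  64.8] rect [400.  140.6] 81.4 54.8 10.2 z [41.8 86.7]
top tile_dark 0.55 [274. 121. 323. 153.] 1004 med [572.3 373.8   7. ] rect [572.4 374. ] 95.1 56.6 76.3 z [4.2 9.7]
2.2 [387.77577494 360.38305024  88.98284184] [ 1.79816876e+02 -1.00651377e-01  1.10987984e+02] 68.46292285217075 [-0.94033753  0.67202237  0.20996453  1.98166948 -0.2694838   0.51054968
 -0.17278742]
```

View pics/s1.png

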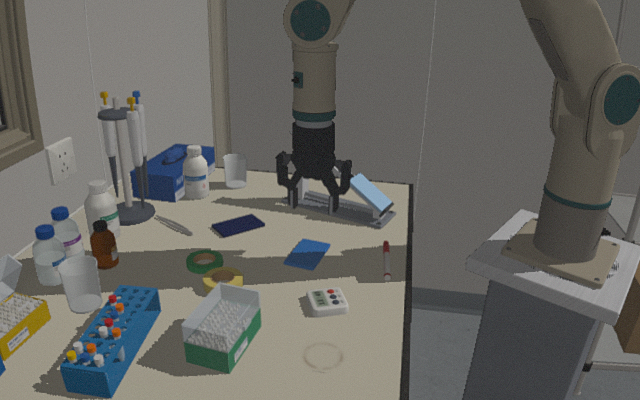

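The gripper shows at ~(315,195), well above the mid tile at (307,253) in this view. I'll check that against the projected TCP.

```bash
cat >> h.py <<'E'
def proj(cam,P):
    c=ctrl.calibration(cam); f=200/np.tan(np.radians(c["vfov"])/2)
    K=np.array([[f,0,c["cx"]],[0,f,c["cy"]],[0,0,1.]]); E=np.linalg.inv(np.array(c["extrinsics"]))
    return cv2.projectPoints(np.array(P,float).reshape(-1,1,3),cv2.Rodrigues(E[:3,:3])[0],E[:3,3],K,np.array([c["k1"],0,0,0,0.]))[0].reshape(-1,2).round(1)
E
python3 - <<'E'
from h import *
print(proj("scene",[[388,360,89],[388,360,64],[384,366,8],[399,142,64]]))
im,d=ctrl.get_image("scene");W=cloud("scene",d)
for v in (185,195,205,209): print([(u,W[v,u].round().tolist()) for u in (284,290,333,340,346)])
im,d=ctrl.get_image("top");W=cloud("top",d);print(proj("top",[[388,360,89],[384,366,8]]));cv2.imwrite("pics/t1.png",cv2.resize(im[140:300,220:440,::-1],None,fx=3,fy=3))
E
```

```text
[[309.4 212.3]
 [309.2 224.2]
 [308.2 251.9]
 [370.2 190.4]]
[(284, [426.0, 389.0, 142.0]), (290, [416.0, 383.0, 143.0]), (333, [346.0, 345.0, 152.0]), (340, [327.0, 350.0, 158.0]), (346, [328.0, 331.0, 153.0])]
[(284, [624.0, 183.0, -1.0]), (290, [414.0, 386.0, 125.0]), (333, [341.0, 351.0, 135.0]), (340, [523.0, 88.0, -1.0]), (346, [513.0, 75.0, -2.0])]
[(284, [585.0, 223.0, -3.0]), (290, [414.0, 385.0, 104.0]), (333, [340.0, 351.0, 116.0]), (340, [467.0, 161.0, 14.0]), (346, [456.0, 152.0, 14.0])]
[(284, [569.0, 240.0, -2.0]), (290, [558.0, 232.0, -2.0]), (333, [472.0, 179.0, 8.0]), (340, [463.0, 165.0, 6.0]), (346, [451.0, 158.0, 8.0])]
[[301.1 215.3]
 [299.6 218.7]]
```

View pics/t1.png

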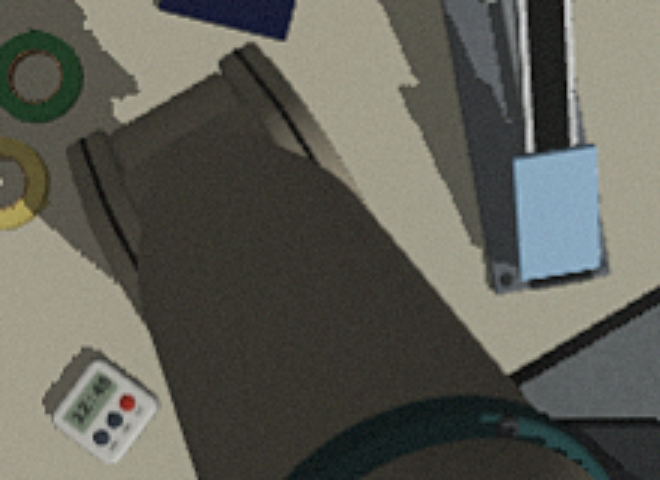

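Run:
```python
from h import *
s=ctrl.read_state();print(s["clock"],s["eef_pos"],np.degrees(s["tool_rot"]),s["width"])
im,d=ctrl.get_image("scene");W=cloud("scene",d)
cv2.imwrite("pics/s2.png",cv2.resize(im[140:290,260:400,::-1],None,fx=4,fy=4))
m=(np.abs(W[...,0]-388)<70)&(np.abs(W[...,1]-360)<60)&(W[...,2]>20)
v,u=np.where(m);print(v.max(),W[m][:,2].min(),np.percentile(W[m][:,2],[1,5]))
s=ctrl.read_state();print(s["clock"],s["eef_pos"])
```

```text
2.3 [387.45183827 359.8313629   88.29358297] [ 1.79892781e+02 -6.24355254e-02  1.10968134e+02] 68.4865904476571
212 98.48099533982634 [113.1202545  148.90529421]
2.35 [387.34837145 359.62044622  87.97371206]
```

View pics/s2.png

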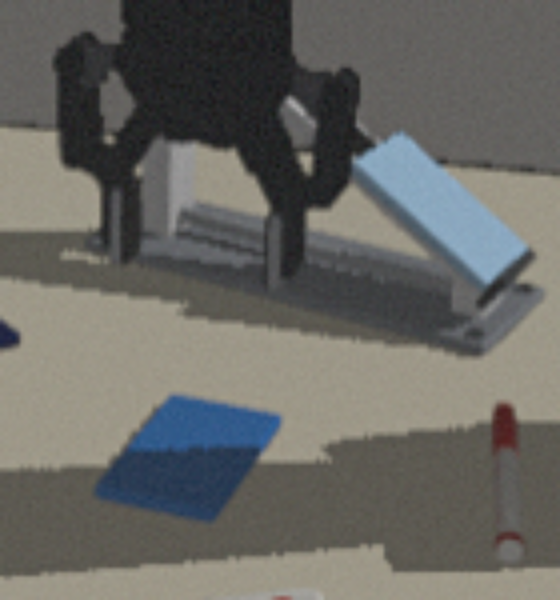

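Run:
```python
from h import *
for z in (227,215,202): print(z,proj("scene",[[186+.287*k,622.7+.958*k,z] for k in(-45,45)]).tolist())
for z in (100,88,75,63): print(z,proj("scene",[[387.3+.934*k,359.6+.357*k,z] for k in(-38,38)]).tolist())
```

```text
227 [[326.1, 217.6], [258.8, 235.3]]
215 [[325.8, 226.5], [259.1, 244.8]]
202 [[325.5, 236.1], [259.4, 254.9]]
100 [[329.3, 210.3], [291.0, 203.8]]
88 [[329.1, 216.2], [291.0, 209.5]]
75 [[328.9, 222.5], [291.0, 215.7]]
63 [[328.7, 228.2], [291.0, 221.4]]
```

>>> play_rows(
  targets=[
    [0.2,0,0,2,0],
    [0.2,0,0,3,0],
    [0.2,0,0,3,0],
  ],
)

```text
clock: 2.65
eef_pos: [386.3, 358.3, 56.0]
tool_rot: [-3.139, 0.001, 1.936]
force: [0.1, -0.9, -0.2]
width: 68.3
gripper_force: 0.0
```

Run:
```python
from h import *
im,d=ctrl.get_image("scene");W=cloud("scene",d)
m=(np.abs(W[...,0]-388)<70)&(np.abs(W[...,1]-360)<60)&(W[...,2]>15)
v,u=np.where(m);print(v.max(),u[v.argmax()],np.sort(W[m][:,2])[:6],W[v.max(),u[v.argmax()]])
s=ctrl.read_state();print(s["clock"],s["eef_pos"],s["force"],s["width"],np.degrees(s["tool_rot"]))
```

```text
228 328 [67.13715632 67.22117768 67.30241503 67.78949279 68.04693747 68.51543305] [347.40562675 353.62004739  67.78949279]
2.7 [386.77747305 358.6182638   56.61950529] [-0.27269153 -0.647187   -0.07515368] 68.39578413947905 [-1.79911401e+02  3.70359965e-02  1.10929384e+02]
```

Fingertips show ~11 mm above the reported TCP rather than below it. I'll descend guardedly and watch the force.

>>> play_rows(
  targets=[
    [0.2,0,0,1.2,0],
    [0.2,0,0,2.4,0],
    [0.2,0,0,2.8,0],
    [0.2,0,0,2.8,0],
  ],
)

```text
clock: 3.1
eef_pos: [386.6, 358.6, 28.2]
tool_rot: [-3.14, 0.001, 1.936]
force: [-0.4, 0.3, -0.4]
width: 68.5
gripper_force: 0.0
```

Run:
```python
from h import *
im,d=ctrl.get_image("scene");W=cloud("scene",d)
m=(np.abs(W[...,0]-388)<70)&(np.abs(W[...,1]-360)<60)&(W[...,2]>15)
v,u=np.where(m);print(v.max(),u[v.argmax()],np.sort(W[m][:,2])[:6],W[v.max(),u[v.argmax()]])
s=ctrl.read_state();print(s["clock"],s["eef_pos"],s["force"],s["width"],np.degrees(s["tool_rot"]))
cv2.imwrite("pics/s3.png",cv2.resize(im[180:280,260:370,::-1],None,fx=6,fy=6))
```

```text
241 326 [38.15397684 38.35535276 39.34134596 39.74323589 40.06531235 40.11963529] [348.15255045 357.22493053  41.60167063]
3.15 [386.95927057 358.78572178  28.60701077] [ 0.82732685 -0.5275433  -0.04979634] 68.50286864191527 [-1.79945172e+02  2.20242355e-02  1.10928917e+02]
```

View pics/s3.png

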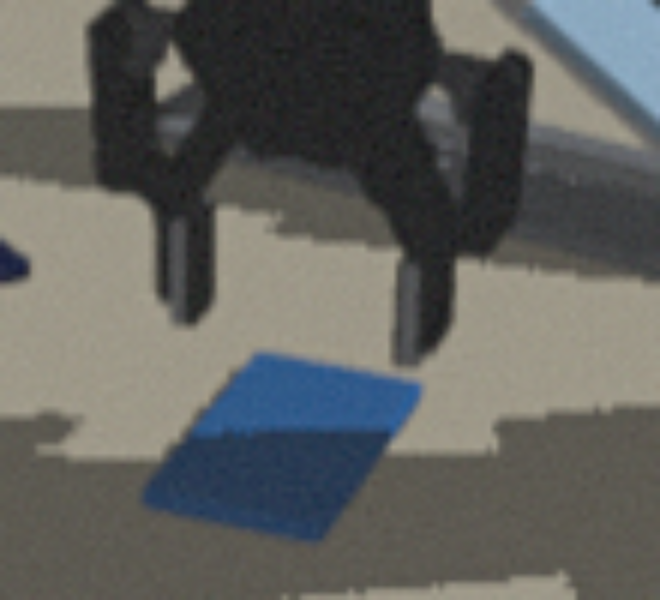

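Confirmed: tips are ~38 mm up, straddling the tile's long sides. I'll go down until the tips are about 4 mm above the table, then look at the force.

>>> play_rows(
  targets=[
    [0.2,0.3,0,1.2,0],
    [0.2,0.3,0,2.2,0],
    [0.2,0.3,0,2.8,0],
    [0.2,0.3,0,3.1,0],
    [0.2,0.3,0,3.3,0],
    [0.2,0.3,0,3.3,0],
  ],
)

```text
clock: 3.75
eef_pos: [386.1, 361.7, -4.1]
tool_rot: [-3.141, 0.0, 1.936]
force: [0.8, -0.4, 1.6]
width: 68.3
gripper_force: 0.0
```

Run:
```python
from h import *
im,d=ctrl.get_image("scene");W=cloud("scene",d)
s=ctrl.read_state();print(s["clock"],s["eef_pos"],s["force"],s["width"])
cv2.imwrite("pics/s4.png",cv2.resize(im[190:280,260:370,::-1],None,fx=6,fy=6))
```

```text
3.8 [386.18797835 361.85227203  -3.86861237] [0.13156281 0.95976119 0.09188426] 68.20873663811841
```

View pics/s4.png

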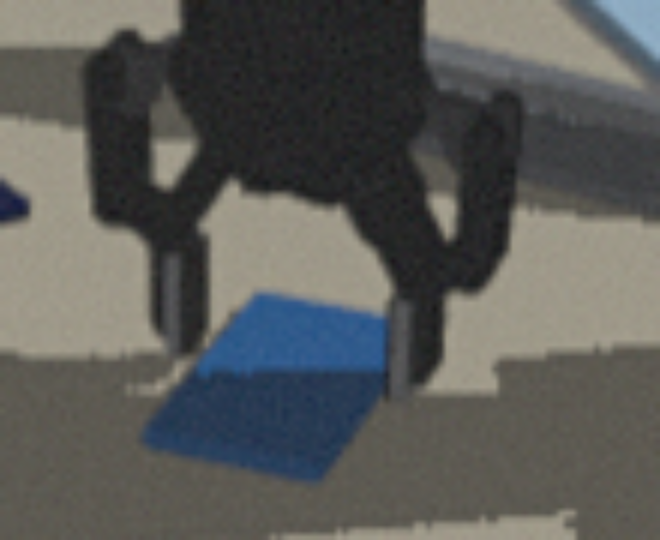

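Both fingers are beside the tile's long sides (tips ~(289,248) and (327,256)), about 10 mm toward the end that will lie upslope. I'll close and lift.

>>> play_rows(
  targets=[
    [0.35,0,0,0.1,0],
    [0.45,0,0,0.1,0],
    [0.5,0,0,0.1,0],
    [0.5,0,0,0.1,0],
    [0.5,0,0,0.1,0],
  ],
)

```text
clock: 4.3
eef_pos: [386.5, 362.1, -3.5]
tool_rot: [3.14, -0.001, 1.936]
force: [-1.2, -1.8, 11.1]
width: 57.0
gripper_force: 61.3
```

>>> play_rows(
  targets=[
    [0.5,0,0,-1,0],
    [0.5,0,0,-3,0],
    [0.5,0,0,-7,0],
    [0.5,0,0,-11,0],
    [0.5,0,0,-15,0],
    [0.5,0,0,-17,0],
    [0.5,0,0,-17,0],
    [0.5,0,0,-17,0],
  ],
)

```text
clock: 5.1
eef_pos: [385.8, 361.9, 165.4]
tool_rot: [3.141, -0.001, 1.937]
force: [-0.1, -0.4, -0.8]
width: 56.7
gripper_force: 64.2
```

Run:
```python
from h import *
im,W=look("scene",["tile_mid","tile_light"],"s5.png")
s=ctrl.read_state();print(s["clock"],s["eef_pos"],s["force"],s["width"],s["gripper_force"],np.degrees(s["tool_rot"]))
```

```text
scene tile_mid 0.64 [286. 160. 322. 184.] 548 med [378.6 380.7 176.2] rect [379.4 370.3] 55.6 95.7 20.2 z [174.1 177.2]
scene tile_light 0.69 [349. 177. 392. 213.] 541 med [396.6 150.1  61.5] rect [398.2 145.2] 78.8 57.8 10.6 z [40.9 84.3]
scene tile_light 0.21 [291. 131. 394. 217.] 442 med [518.9 170.1 129.5] rect [457.8 157.9] 222.4 36.6 8.5 z [ 85.4 156.7]
5.25 [385.27457938 361.19687636 163.86846979] [ 0.34208522 -0.09408433 -0.66976938] 56.3122627313489 64.17491555213928 [-1.79856117e+02  6.14960834e-02  1.10939029e+02]
```

Held (grip 64 N), tile bottom ~3.6 mm above TCP. I'll carry it over the rail, turning to line up with it.

>>> play_rows(
  targets=[
    [0.5,-2.5,0,0,-8.5],
    [0.5,-6,0,0,-17],
    [0.5,-10,-0.1,0,-25.5],
    [0.5,-14,-0.1,0,-34],
    [0.5,-17,-0.1,0,-42.5],
    [0.5,-19.5,-0.2,0,-51],
    [0.5,-21.3,-0.2,0,-59.5],
    [0.5,-22.1,-0.2,0,-68],
    [0.5,-22.1,-0.2,0,-76],
    [0.5,-22.1,-0.2,0,-79.3],
  ],
)

```text
clock: 6.25
eef_pos: [462.7, 153.8, 163.9]
tool_rot: [3.142, -0.003, -2.96]
force: [0.1, 0.4, -1.2]
width: 56.7
gripper_force: 64.2
```

Run:
```python
from h import *
for i in range(4): ctrl.get_image("top")
im,W=look("scene",["tile_mid","tile_light"])
im2,W2=look("top",["tile_mid","tile_light"])
cv2.imwrite("pics/s6.png",np.vstack([cv2.resize(im[90:240,250:420],None,fx=3,fy=2)[:300],cv2.resize(im2[90:240,340:510],None,fx=3,fy=2)])[...,::-1])
s=ctrl.read_state();print(s["clock"],s["eef_pos"],s["force"],s["width"],s["gripper_force"],np.degrees(s["tool_rot"]))
```

```text
scene tile_mid 0.89 [322. 133. 373. 146.] 272 med [437.1 164.9 175.2] rect [455.  159.8] 95.8 55.0 10.4 z [171.7 176.3]
scene tile_light 0.78 [349. 176. 393. 215.] 583 med [396.5 148.9  61.7] rect [397.4 146.3] 80.6 56.5 9.4 z [39.8 84.3]
top tile_mid 0.69 [389. 150. 431. 203.] 646 med [432.  159.6 175. ] rect [458.7 155.6] 97.3 53.4 10.9 z [173.1 177.2]
top tile_light 0.66 [391. 190. 420. 232.] 688 med [389.4 143.6  57.4] rect [399.4 141.5] 81.8 54.0 11.0 z [40.2 81.3]
6.75 [463.11412308 154.89709032 165.02367724] [ 0.88169694 -0.09366778 -0.64729197] 56.7943295000759 64.18193936347961 [-1.79995236e+02 -8.14115385e-03 -1.69763182e+02]
```

View pics/s6.png

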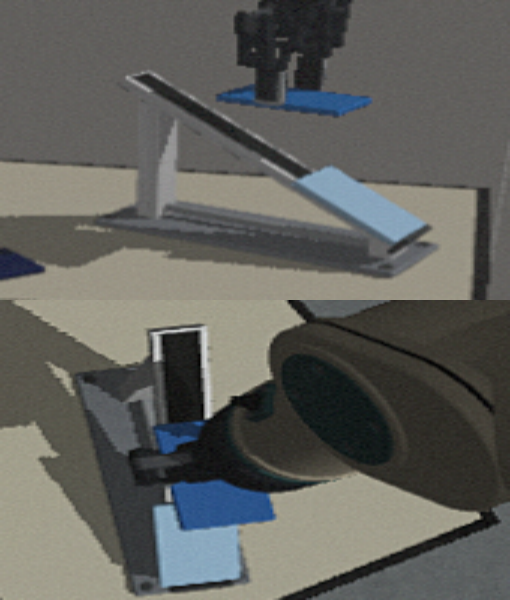

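Both cameras put the mid tile ~60 mm ahead of the light one and ~3 mm left of it; it should be ~55 and 0. I'll correct and descend close to contact.

>>> play_rows(
  targets=[
    [0.5,0.45,-0.3,1,0],
    [0.5,0.45,-0.3,2.5,0],
    [0.5,0.45,-0.3,3.8,0],
    [0.5,0.45,-0.3,4.2,0],
    [0.5,0.45,-0.3,4.2,0],
    [0.5,0.45,-0.3,4.2,0],
  ],
)

```text
clock: 7.35
eef_pos: [459.6, 151.2, 123.5]
tool_rot: [3.141, 0.001, -2.963]
force: [0.1, -0.0, -1.3]
width: 56.8
gripper_force: 64.2
```

```bash
cat > l.py <<'E'
from h import *
import sys
for a in sys.argv[1:]:
    look("scene",["tile_mid","tile_light"] if a=="m" else ["tile_dark","tile_mid","tile_light"])
    look("top",["tile_mid","tile_light"] if a=="m" else ["tile_dark","tile_mid","tile_light"])
s=ctrl.read_state();print(s["clock"],s["eef_pos"].round(1),s["force"].round(1),s["width"],s["gripper_force"],np.degrees(s["tool_rot"]).round(2))
E
python3 l.py m
```

```text
scene tile_mid 0.22 [348. 175. 393. 217.] 539 med [397.  149.3  61.7] rect [397.  146.8] 80.6 56.5 9.5 z [39.7 84.5]
scene tile_light 0.83 [347. 176. 391. 215.] 567 med [397.  149.3  61.7] rect [396.8 146.7] 81.7 56.8 9.6 z [39.4 84.7]
top tile_mid 0.84 [390. 157. 427. 208.] 518 med [425.2 152.9 134. ] rect [454.2 150. ] 94.4 54.8 9.4 z [131.6 136.4]
top tile_light 0.74 [391. 191. 423. 234.] 653 med [384.8 140.8  53.7] rect [397.  139.4] 81.5 57.7 9.1 z [39.1 74.9]
7.65 [459.5 151.  123.5] [ 0.1  0.4 -0.6] 56.940805163407134 64.17572021484375 [ 1.7999e+02  4.0000e-02 -1.6977e+02]
```

>>> play_rows(
  targets=[
    [0.5,0,0,0.2,0],
    [0.5,0,0,0.4,0],
    [0.5,0,0,0.6,0],
    [0.5,0,0,0.8,0],
    [0.5,0,0,0.9,0],
    [0.5,0,0,0.9,0],
  ],
)

```text
clock: 8.25
eef_pos: [459.1, 151.0, 114.2]
tool_rot: [-3.141, -0.0, -2.963]
force: [-2.1, -0.5, 5.5]
width: 56.8
gripper_force: 64.3
```

>>> play_rows(
  targets=[
    [0.5,0,0,0.1,0],
    [0.5,0,0,0.2,0],
    [0.5,0,0,0.3,0],
    [0.5,0,0,0.4,0],
    [0.5,0,0,0.4,0],
  ],
)

```text
clock: 8.75
eef_pos: [459.0, 150.9, 110.5]
tool_rot: [-3.141, -0.0, -2.963]
force: [-3.4, -0.9, 7.9]
width: 56.6
gripper_force: 62.5
```

Contact at ~115, and the tile pivots at ~8 N as hoped.

>>> play_rows(
  targets=[
    [0.5,0,0,0.15,0],
    [0.5,0,0,0.3,0],
    [0.5,0,0,0.45,0],
    [0.5,0,0,0.6,0],
    [0.5,0,0,0.75,0],
    [0.5,0,0,0.8,0],
    [0.5,0,0,0.8,0],
  ],
)

```text
clock: 9.45
eef_pos: [459.6, 151.0, 102.2]
tool_rot: [3.142, 0.001, -2.963]
force: [-0.8, -0.8, 2.9]
width: 55.2
gripper_force: 62.4
```

```bash
python3 - <<'E'
from h import *
im,W=look("scene",["tile_mid","tile_light"])
im2,W2=look("top",["tile_mid","tile_light"])
cv2.imwrite("pics/s7.png",np.vstack([cv2.resize(im[120:240,270:420],None,fx=4,fy=4)[60:330],cv2.resize(im2[130:250,340:490],None,fx=4,fy=4)[50:380]])[...,::-1])
E
python3 l.py
```

```text
scene tile_mid 0.91 [325. 153. 367. 186.] 367 med [439.8 160.  102.4] rect [453.8 157.2] 90.4 56.3 9.2 z [ 91.5 124.3]
scene tile_mid 0.32 [349. 181. 391. 212.] 440 med [387.8 148.2  56.5] rect [396.9 146.2] 79.4 58.2 11.0 z [39.9 74.1]
scene tile_light 0.65 [349. 180. 392. 214.] 484 med [387.7 148.1  56.2] rect [395.9 144. ] 80.1 61.4 8.4 z [39.3 75.6]
scene tile_light 0.5 [291. 123. 395. 220.] 474 med [544.3 176.4 144.8] rect [475.4 164.6] 240.4 36.1 6.9 z [ 85.  173.8]
top tile_mid 0.8 [388. 162. 419. 208.] 513 med [430.2 156.3  98.5] rect [456.5 150.7] 92.9 56.4 10.5 z [ 91.2 126. ]
top tile_light 0.84 [392. 206. 421. 230.] 558 med [385.  139.5  54.5] rect [384.5 138.5] 48.5 54.1 11.9 z [40.5 68. ]
9.75 [459.6 151.  102.2] [-0.4 -0.7  4. ] 55.31029000477501 62.418415546417236 [ 1.8000e+02  3.0000e-02 -1.6977e+02]
```

View pics/s7.png

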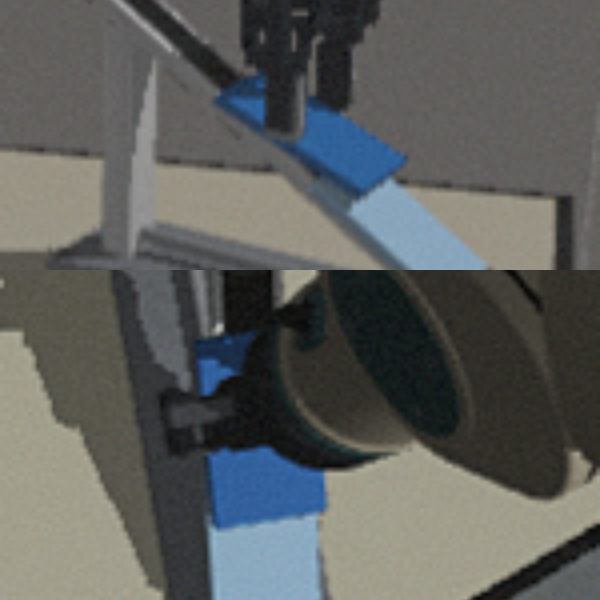

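```bash
cat > r.py <<'E'
from h import *
import sys
a=np.radians(10.2); t=np.radians(32)
h=np.array([np.cos(a),np.sin(a),0]); Y=np.array([-np.sin(a),np.cos(a),0]); X=h*np.cos(t)+[0,0,np.sin(t)]; Z=-h*np.sin(t)+np.array([0,0,np.cos(t)])
R=np.stack([X,Y,Z],1); O0=np.array([362,136,30.])
def rep(cam,names):
    im,d=ctrl.get_image(cam); W=cloud(cam,d)
    for n in names:
        r=ctrl.trace(cam,n)
        if not r: print(cam,n,"none"); continue
        r=r[0]; p=W[cv2.erode(r["pixels"].astype(np.uint8),np.ones((2,2)))>0]; p=p[~np.isnan(p[:,0])]; q=(p-O0)@R
        A=np.c_[q[:,:2],np.ones(len(q))]; keep=np.ones(len(q),bool)
        for _ in range(6):
            c=np.linalg.lstsq(A[keep],q[keep,2],rcond=None)[0]; keep=abs(q[:,2]-A@c)<2.5
        k=q[keep]; lo=np.percentile(k[:,0],[.5,99.5]); y=np.percentile(k[:,1],[1,99])
        ctr,sz,an=cv2.minAreaRect(k[:,:2].astype(np.float32)); an=an if an<45 else an-90
        print(cam,n,round(r["confidence"],2),len(k),"x",lo.round(1),"y",y.round(1),"tiltx",round(np.degrees(np.arctan(c[0])),1),"tilty",round(np.degrees(np.arctan(c[1])),1),"z@ends",(np.array([[lo[0],y.mean(),1],[lo[1],y.mean(),1]])@c).round(1),"yaw",round(an,1))
if __name__=="__main__":
    for cam in ("top","scene"): rep(cam,sys.argv[1:])
    s=ctrl.read_state();print(s["clock"],s["eef_pos"].round(1),s["force"].round(1),round(s["width"],1),round(s["gripper_force"],1),np.degrees(s["tool_rot"]).round(1))
E
python3 r.py tile_mid tile_light
```

```text
top tile_mid 0.59 505 x [ 73.  169.4] y [-29.9  25.3] tiltx -9.7 tilty 0.3 z@ends [25.   8.5] yaw 0.5
top tile_light 0.67 611 x [-2.  62.3] y [-30.   24.8] tiltx 0.1 tilty -0.2 z@ends [8.5 8.6] yaw 0.8
scene tile_mid 0.86 383 x [ 73.1 167.9] y [-26.   30.2] tiltx -9.7 tilty 0.2 z@ends [24.8  8.5] yaw 1.2
scene tile_light 0.79 463 x [ 0.2 90.8] y [-22.9  31.3] tiltx -0.2 tilty -0.7 z@ends [7.9 7.6] yaw 1.9
10.05 [459.6 151.  102.1] [-0.3  0.5  2.3] 55.4 62.4 [ 180.     0.  -169.8]
```

Mid is tilted −9.7° (want ~−6.9°), with its lower edge ~73 mm above the light tile's foot (want ~68). I'll slide it 5 mm down the slope, then let it settle.

>>> play_rows(
  targets=[
    [0.5,0.1,0,0.06,0],
    [0.5,0.2,0,0.12,0],
    [0.5,0.3,0,0.18,0],
    [0.5,0.4,0,0.25,0],
    [0.5,0.4,0,0.3,0],
    [0.5,0.4,0,0.35,0],
    [0.5,0.4,0,0.4,0],
    [0.5,0.4,0,0.4,0],
  ],
)

```text
clock: 10.85
eef_pos: [455.3, 150.4, 98.0]
tool_rot: [3.141, -0.0, -2.963]
force: [-0.1, 0.7, 3.3]
width: 54.9
gripper_force: 62.4
```

```bash
python3 r.py tile_mid tile_light
```

```text
top tile_mid 0.8 430 x [ 67.1 164.6] y [-28.2  25.3] tiltx -7.5 tilty 0.1 z@ends [21.3  8.4] yaw 3.6
top tile_light 0.82 538 x [-0.8 55.3] y [-30.6  24.7] tiltx 0.4 tilty 0.2 z@ends [8.3 8.7] yaw 1.9
scene tile_mid 0.6 367 x [ 66.9 161.7] y [-27.5  31. ] tiltx -7.6 tilty -0.5 z@ends [21.1  8.4] yaw 1.0
scene tile_light 0.82 405 x [-1. 86.] y [-24.7  31.6] tiltx -0.5 tilty -0.8 z@ends [8.2 7.4] yaw 0.2
11.15 [455.3 150.4  98.1] [-0.3  1.3  3.6] 54.8 62.5 [ 180.    -0.  -169.8]
```

>>> play_rows(
  targets=[
    [0.5,0,0,0.04,0],
    [0.5,0,0,0.08,0],
    [0.5,0,0,0.08,0],
  ],
)

```text
clock: 11.45
eef_pos: [455.4, 150.4, 97.4]
tool_rot: [3.142, 0.0, -2.963]
force: [0.4, 1.0, 5.9]
width: 55.2
gripper_force: 63.0
```

```bash
python3 r.py tile_mid tile_light
```

```text
top tile_mid 0.68 477 x [ 66.6 164. ] y [-29.4  25.5] tiltx -7.0 tilty 0.2 z@ends [20.2  8.2] yaw 3.1
top tile_light 0.87 596 x [-1.5 59.1] y [-31.   24.7] tiltx 0.2 tilty 0.1 z@ends [8.4 8.6] yaw 0.4
scene tile_mid 0.7 420 x [ 66.9 160.7] y [-28.9  32.2] tiltx -6.8 tilty -0.3 z@ends [19.7  8.5] yaw -0.1
scene tile_light 0.79 410 x [ 0.9 83.2] y [-24.6  31.6] tiltx -0.4 tilty -0.8 z@ends [8.1 7.6] yaw 0.1
11.75 [455.4 150.4  97.5] [1.1 1.4 6.8] 54.9 62.8 [ 180.     0.  -169.8]
```

At rest on both supports (−6.9°). I'll release slowly and rise straight up.

>>> play_rows(
  targets=[
    [0.36,0,0,0,0],
    [0.33,0,0,0,0],
    [0.31,0,0,0,0],
    [0.28,0,0,0,0],
    [0.24,0,0,0,0],
    [0.18,0,0,0,0],
    [0.15,0,0,0,0],
    [0.15,0,0,-0.5,0],
    [0.15,0,0,-1.5,0],
    [0.15,0,0,-3,0],
  ],
)

```text
clock: 12.75
eef_pos: [455.0, 150.2, 127.8]
tool_rot: [-3.141, -0.001, -2.963]
force: [-0.2, 0.2, 1.0]
width: 72.5
gripper_force: 0.0
```

```bash
python3 r.py tile_mid tile_light
```

```text
top tile_mid 0.96 506 x [ 66.1 162.9] y [-31.4  24.2] tiltx -6.9 tilty 0.3 z@ends [20.3  8.5] yaw 1.8
top tile_light 0.71 538 x [-1.  56.4] y [-29.3  24.7] tiltx 0.1 tilty 0.2 z@ends [8.4 8.6] yaw 1.2
scene tile_mid 0.88 519 x [ 66.2 160.2] y [-24.5  31. ] tiltx -7.0 tilty -0.5 z@ends [20.   8.4] yaw 1.1
scene tile_light 0.65 437 x [-0.9 81.1] y [-26.9  31.9] tiltx -0.3 tilty -1.0 z@ends [8.  7.6] yaw 0.9
13.05 [455.1 150.1 127.1] [-0.2 -0.5 -0.1] 72.7 0.0 [-180.    -0.  -169.8]
```

Mid stayed put: overlap ~33 mm and light still at the stop. Now over to the dark tile.

>>> play_rows(
  targets=[
    [0.2,0,0,-4,0],
    [0.2,0,2,-7,8.5],
    [0.2,-3,6,-7,17],
    [0.2,-6,10,-7,25.5],
    [0.2,-10,14,-7,34],
    [0.2,-13,18,-7,42.5],
    [0.2,-15.9,21.2,-7,51],
    [0.2,-15.9,21.2,-7,59.5],
    [0.2,-15.9,21.2,-7,68],
    [0.2,-15.9,21.2,-7,76.3],
  ],
)

```text
clock: 14.05
eef_pos: [573.6, 387.2, 195.6]
tool_rot: [-3.139, 0.001, 1.983]
force: [-0.5, 0.6, 0.6]
width: 68.5
gripper_force: 0.0
```

>>> play_rows(
  targets=[
    [0.2,0,0,2,8.5],
    [0.2,0,0,5,17],
    [0.2,0,0,8,25.5],
    [0.2,0,0,11,34],
    [0.2,0,0,13.5,38],
    [0.2,0,0,15,38],
    [0.2,0,0,15,38],
  ],
)

```text
clock: 14.75
eef_pos: [572.2, 386.2, 44.2]
tool_rot: [-3.138, 0.004, 1.327]
force: [-0.2, 0.5, -0.5]
width: 68.5
gripper_force: 0.0
```

```bash
python3 l.py d
python3 - <<'E'
from h import *
im,d=ctrl.get_image("scene");W=cloud("scene",d)
m=(np.abs(W[...,0]-574)<70)&(np.abs(W[...,1]-384)<60)&(W[...,2]>18)
v,u=np.where(m);print(v.max(),u[v.argmax()],np.sort(W[m][:,2])[:6],W[v.max(),u[v.argmax()]])
cv2.imwrite("pics/s8.png",cv2.resize(im[170:260,190:290,::-1],None,fx=6,fy=6))
s=ctrl.read_state();print(s["qpos"])
E
```

```text
scene tile_dark 0.72 [215. 215. 262. 239.] 577 med [568.5 378.9   7.9] rect [570.4 380.6] 99.6 64.5 81.9 z [ 5.3 10.3]
scene tile_dark 0.6 [349. 184. 391. 214.] 404 med [386.5 148.8  55.9] rect [396.  146.4] 76.8 55.5 11.6 z [39.9 71.4]
scene tile_mid 0.83 [323. 154. 370. 187.] 579 med [448.9 159.4 102.4] rect [451.4 153.4] 86.6 61.9 8.6 z [ 84.7 121.5]
scene tile_light 0.73 [351. 184. 392. 214.] 410 med [386.3 147.3  55.8] rect [395.6 143.6] 75.0 61.7 8.9 z [39.6 70.4]
top tile_mid 0.93 [388. 160. 420. 208.] 1143 med [453.8 149.3 104.3] rect [452.5 149.4] 87.7 54.6 10.8 z [ 85.5 122. ]
top tile_light 0.65 [390. 196. 420. 227.] 507 med [384.9 135.6  54.3] rect [381.8 138.1] 47.4 56.4 8.8 z [39.8 66. ]
15.15 [574.8 387.5  48.5] [-1.2 -0.2 -0.8] 68.17528427032752 0.0 [ 1.7994e+02 -9.0000e-02  7.5950e+01]
210 237 [58.68240621 59.2770141  59.33594805 59.43034227 59.59508559 60.01298234] [537.96265775 408.68776365  62.21220274]
[-0.81797922  0.92365073  0.34010538  1.5197303  -0.39470055  0.76520003
 -0.56162149]
```

View pics/s8.png

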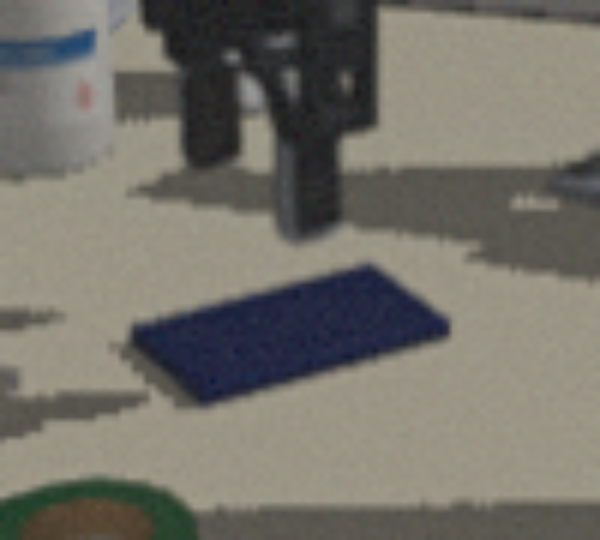

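The fingers straddle the dark tile's long sides but stand a few mm too far toward the left end. I'll correct and descend.

>>> play_rows(
  targets=[
    [0.2,-0.7,0.15,0,0],
    [0.2,-0.7,0.15,1,0],
    [0.2,-0.7,0.15,2,0],
    [0.2,-0.7,0.15,3,0],
    [0.2,-0.7,0.15,3.2,0],
    [0.2,-0.7,0.15,3.2,0],
    [0.2,-0.7,0.15,3.2,0],
  ],
)

```text
clock: 15.9
eef_pos: [574.1, 380.1, 15.3]
tool_rot: [3.141, -0.0, 1.325]
force: [-0.3, 0.1, 0.6]
width: 68.5
gripper_force: 0.0
```

Run:
```python
from h import *
im,d=ctrl.get_image("scene");W=cloud("scene",d)
m=(np.abs(W[...,0]-574)<70)&(np.abs(W[...,1]-384)<60)&(W[...,2]>14)
v,u=np.where(m);print(np.sort(W[m][:,2])[:6])
cv2.imwrite("pics/s9.png",cv2.resize(im[180:260,200:290,::-1],None,fx=7,fy=7))
s=ctrl.read_state();print(s["clock"],s["eef_pos"],s["force"])
```

```text
[25.77963455 26.69402391 26.77488766 26.84107749 27.00016877 27.15323778]
15.95 [574.22325474 380.19252122  15.53781665] [-0.23701109 -0.05660918  0.01705137]
```

View pics/s9.png

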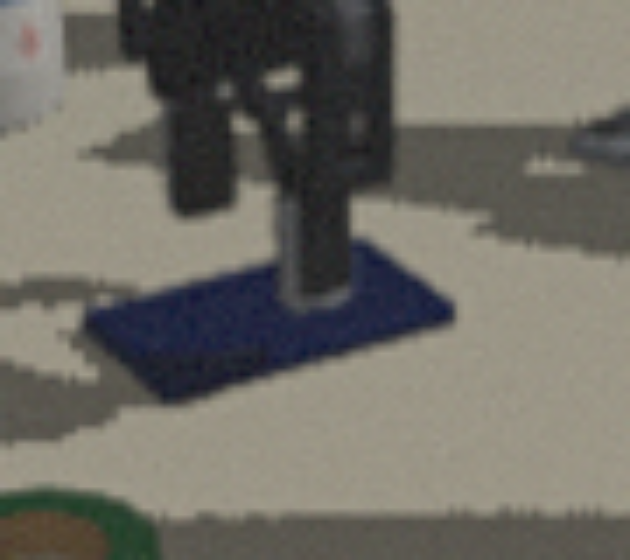

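Tips are 26 mm up, symmetric across the width and ~2 mm off centre lengthwise. I'll shift 4 mm toward the future upslope end, then go down, close and lift.

>>> play_rows(
  targets=[
    [0.2,0.4,0,0.8,0],
    [0.2,0.4,0,1.4,0],
    [0.2,0.4,0,1.8,0],
    [0.2,0.4,0,1.95,0],
    [0.2,0.4,0,1.95,0],
    [0.2,0.4,0,1.95,0],
  ],
)

```text
clock: 16.55
eef_pos: [575.0, 383.8, -4.2]
tool_rot: [3.141, -0.0, 1.325]
force: [-0.2, -0.5, 0.1]
width: 67.8
gripper_force: 0.0
```

>>> play_rows(
  targets=[
    [0.35,0,0,0.05,0],
    [0.45,0,0,0.05,0],
    [0.5,0,0,0.05,0],
    [0.5,0,0,0.05,0],
    [0.5,0,0,0.05,0],
  ],
)

```text
clock: 17.05
eef_pos: [575.7, 383.9, -3.2]
tool_rot: [3.14, -0.001, 1.325]
force: [-1.4, -1.4, 6.1]
width: 57.1
gripper_force: 62.3
```

>>> play_rows(
  targets=[
    [0.5,0,0,-1,0],
    [0.5,0,0,-3,0],
    [0.5,0,0,-7,0],
    [0.5,0,0,-11,0],
    [0.5,0,0,-15,0],
    [0.5,0,0,-19,0],
    [0.5,0,0,-21,0],
    [0.5,0,0,-21,0],
    [0.5,0,0,-21,0],
  ],
)

```text
clock: 17.95
eef_pos: [574.4, 383.9, 205.3]
tool_rot: [-3.141, -0.0, 1.325]
force: [-0.6, -0.5, -2.2]
width: 56.7
gripper_force: 64.1
```

```bash
python3 l.py d
```

```text
scene tile_dark 0.86 [208. 124. 261. 140.] 312 med [563.3 403.1 216.7] rect [566.6 382.8] 93.8 57.8 75.5 z [213.  217.8]
scene tile_mid 0.55 [326. 156. 370. 187.] 561 med [449.8 160.  102. ] rect [450.6 153.9] 87.3 59.0 11.0 z [ 84.8 120.7]
scene tile_light 0.79 [351. 186. 391. 215.] 391 med [384.8 146.1  54.5] rect [387.9 144.3] 62.2 58.7 8.7 z [39.3 69.9]
18.35 [574.7 383.7 204.5] [-0.9 -0.3 -1. ] 56.81633339456629 64.14912398904562 [-1.7996e+02  6.0000e-02  7.5930e+01]
```

Held firmly. Carry it over the rail.

>>> play_rows(
  targets=[
    [0.5,-2.5,-0.1,0,8.5],
    [0.5,-6,-0.2,0,17],
    [0.5,-10,-0.3,0,25.5],
    [0.5,-14,-0.4,0,34],
    [0.5,-18,-0.6,0,42.5],
    [0.5,-21,-0.7,0,51],
    [0.5,-23.2,-0.7,0,59.5],
    [0.5,-23.2,-0.7,0,65.7],
    [0.5,-23.2,-0.7,0,65.7],
    [0.5,-23.2,-0.7,0,65.7],
  ],
)

```text
clock: 19.35
eef_pos: [511.9, 161.2, 205.2]
tool_rot: [-3.141, -0.0, 0.182]
force: [-0.3, 1.3, -1.3]
width: 56.6
gripper_force: 64.1
```

>>> play_rows(
  targets=[
    [0.5,0,0,1,0],
    [0.5,0,0,2.5,0],
    [0.5,0,0,3.4,0],
    [0.5,0,0,3.4,0],
    [0.5,0,0,3.4,0],
    [0.5,0,0,3.4,0],
  ],
)

```text
clock: 19.95
eef_pos: [512.2, 160.5, 171.7]
tool_rot: [-3.142, -0.001, 0.179]
force: [0.0, 0.2, -1.2]
width: 56.7
gripper_force: 64.1
```

```bash
python3 r.py tile_dark tile_mid tile_light
```

```text
top tile_dark 0.65 718 x [158.4 241.2] y [-30.7  24.7] tiltx -31.3 tilty 0.3 z@ends [79.5 29.2] yaw 1.8
top tile_mid 0.93 787 x [ 66.1 162.6] y [-31.4  24.7] tiltx -6.8 tilty 0.3 z@ends [20.2  8.7] yaw 0.3
top tile_light none
scene tile_dark 0.77 215 x [158.9 236.7] y [-21.1  30.6] tiltx -31.7 tilty -0.9 z@ends [80.2 32.2] yaw -0.6
scene tile_mid 0.57 549 x [ 66.5 160.3] y [-25.8  31. ] tiltx -6.9 tilty -0.4 z@ends [19.9  8.5] yaw 1.3
scene tile_light 0.79 445 x [-1.1 86.3] y [-26.8  31.3] tiltx -0.5 tilty -0.4 z@ends [8.2 7.5] yaw -0.1
20.35 [511.8 160.6 171.4] [-0.2 -0.3 -1.6] 56.7 64.1 [-180.    -0.    10.2]
```

Aligned across with mid. I'll descend to contact.

>>> play_rows(
  targets=[
    [0.5,0,0,0.5,0],
    [0.5,0,0,1.0,0],
    [0.5,0,0,1.5,0],
    [0.5,0,0,2.0,0],
    [0.5,0,0,2.2,0],
    [0.5,0,0,2.4,0],
    [0.5,0,0,2.5,0],
    [0.5,0,0,2.5,0],
  ],
)

```text
clock: 21.15
eef_pos: [511.4, 160.5, 146.4]
tool_rot: [-3.141, 0.001, 0.179]
force: [-2.2, -0.5, 3.0]
width: 56.9
gripper_force: 64.5
```

>>> play_rows(
  targets=[
    [0.5,0,0,0.15,0],
    [0.5,0,0,0.3,0],
    [0.5,0,0,0.45,0],
    [0.5,0,0,0.6,0],
    [0.5,0,0,0.75,0],
    [0.5,0,0,0.75,0],
  ],
)

```text
clock: 21.75
eef_pos: [511.1, 160.5, 139.4]
tool_rot: [-3.141, 0.001, 0.179]
force: [-5.5, -1.0, 9.6]
width: 56.6
gripper_force: 61.5
```

```bash
python3 r.py tile_dark tile_mid tile_light
```

```text
top tile_dark 0.71 665 x [135.7 225.3] y [-30.7  24.8] tiltx -19.7 tilty 0.1 z@ends [41.  9.] yaw 0.0
top tile_mid 0.91 684 x [ 65.8 156.2] y [-31.7  25.3] tiltx -6.7 tilty 0.3 z@ends [20.1  9.5] yaw 0.3
top tile_light 0.69 580 x [-1.5 57.1] y [-30.6  24.8] tiltx -0.1 tilty -0.2 z@ends [8.7 8.6] yaw 1.1
scene tile_dark 0.68 64 x [134.6 281. ] y [-736.    23.8] tiltx -23.3 tilty 25.2 z@ends [-127.8 -190.8] yaw 4.4
scene tile_mid 0.8 494 x [ 66.  156.7] y [-23.4  31.2] tiltx -6.8 tilty -0.3 z@ends [19.8  9. ] yaw -0.3
scene tile_light 0.94 438 x [-1.1 87.7] y [-26.7  32. ] tiltx -0.3 tilty -0.6 z@ends [8.  7.6] yaw -1.8
22.15 [511.2 160.5 139.5] [-6.9 -0.4 10.1] 56.6 61.8 [-179.9    0.    10.2]
```

Dark is pivoting but would end ~8 mm too low on the slope, so I'll move up-slope while continuing to pivot.

>>> play_rows(
  targets=[
    [0.5,0.1,0,0.05,0],
    [0.5,0.2,0,0.1,0],
    [0.5,0.3,0,0.18,0],
    [0.5,0.4,0,0.25,0],
    [0.5,0.5,0,0.32,0],
    [0.5,0.6,0,0.4,0],
    [0.5,0.6,0,0.4,0],
  ],
)

```text
clock: 22.85
eef_pos: [512.7, 160.9, 133.6]
tool_rot: [-3.14, 0.01, 0.179]
force: [-10.1, -1.5, 3.6]
width: 54.8
gripper_force: 62.4
```

```bash
python3 r.py tile_dark tile_mid tile_light
```

```text
top tile_dark 0.71 633 x [129.7 227.3] y [-31.3  25.3] tiltx -7.2 tilty 0.3 z@ends [20.6  8.2] yaw 1.5
top tile_mid 0.84 670 x [ 66.1 123.8] y [-31.1  24.2] tiltx -6.8 tilty 0.3 z@ends [20.2 13.4] yaw 1.2
top tile_light 0.79 548 x [-2.2 54.6] y [-30.4  25. ] tiltx 0.5 tilty 0.2 z@ends [8.3 8.8] yaw -0.3
scene tile_dark 0.97 375 x [130.4 224.5] y [-24.3  32. ] tiltx -7.1 tilty -0.7 z@ends [20.3  8.6] yaw -1.1
scene tile_mid 0.91 362 x [ 66.5 152.8] y [-25.8  31.2] tiltx -7.2 tilty -0.9 z@ends [20.   9.1] yaw 3.8
scene tile_light 0.86 477 x [-0.5 91.9] y [-29.1  31.1] tiltx -0.2 tilty -0.5 z@ends [8.  7.6] yaw -0.3
23.25 [512.6 160.9 133.6] [-11.   -1.6   4. ] 54.5 62.4 [-179.9    0.6   10.2]
```

Nearly flat, but the strip's friction holds it ~3 mm low, with the arm ~4 mm short of its command. I'll lift a touch to free it and let it settle upslope.

>>> play_rows(
  targets=[
    [0.5,-0.1,0,-0.2,0],
    [0.5,-0.1,0,-0.4,0],
    [0.5,-0.1,0,-0.4,0],
    [0.5,-0.1,0,-0.3,0],
    [0.5,-0.1,0,-0.25,0],
    [0.5,-0.1,0,-0.25,0],
  ],
)

```text
clock: 23.85
eef_pos: [512.7, 160.9, 136.3]
tool_rot: [-3.141, 0.008, 0.179]
force: [-8.3, -1.5, 2.4]
width: 54.4
gripper_force: 70.0
```

```bash
python3 r.py tile_dark tile_mid tile_light
```

```text
top tile_dark 0.7 681 x [132.6 229.1] y [-30.9  25.8] tiltx -11.4 tilty 0.6 z@ends [27.5  8.1] yaw 1.5
top tile_mid 0.9 636 x [ 66.5 122.5] y [-30.2  23.4] tiltx -6.6 tilty 0.3 z@ends [20.1 13.6] yaw 1.7
top tile_light 0.97 563 x [-0.7 61.4] y [-30.5  25.1] tiltx 0.0 tilty 0.2 z@ends [8.5 8.6] yaw 0.3
scene tile_dark 0.96 344 x [132.5 225.1] y [-27.   31.3] tiltx -10.9 tilty -0.1 z@ends [27.1  9.3] yaw 1.8
scene tile_mid 0.84 417 x [ 66.2 155. ] y [-25.5  31.3] tiltx -6.9 tilty -0.5 z@ends [19.9  9.1] yaw -6.4
scene tile_light 0.83 469 x [-1.1 87.9] y [-28.7  31.2] tiltx -0.2 tilty -0.5 z@ends [7.9 7.7] yaw -0.8
24.25 [512.7 160.9 136.3] [-8.4 -2.3  1.5] 54.9 69.5 [-180.     0.5   10.2]
```

>>> play_rows(
  targets=[
    [0.5,0,0,-0.3,0],
    [0.5,0,0,-0.6,0],
    [0.5,0,0,-0.6,0],
    [0.5,0,0,-0.6,0],
  ],
)

```text
clock: 24.65
eef_pos: [512.5, 160.8, 142.9]
tool_rot: [-3.14, 0.008, 0.179]
force: [-10.8, -1.3, 8.3]
width: 54.9
gripper_force: 101.8
```

```bash
python3 r.py tile_dark tile_mid
```

```text
top tile_dark 0.61 705 x [139.4 229.4] y [-30.9  25.1] tiltx -22.5 tilty 0.5 z@ends [45.8  8.6] yaw 0.9
top tile_mid 0.79 681 x [ 66.3 143.7] y [-31.5  25.1] tiltx -6.5 tilty 0.1 z@ends [20.  11.3] yaw 0.1
scene tile_dark 0.72 65 x [138.2 266.3] y [-270.9   26.9] tiltx -27.9 tilty 23.9 z@ends [ -8.1 -75.9] yaw 4.3
scene tile_mid 0.65 536 x [ 66.2 160.8] y [-26.5  30.2] tiltx -6.7 tilty -0.7 z@ends [19.8  8.6] yaw -1.4
24.95 [512.5 160.8 142.9] [-10.7  -1.3   9.1] 54.3 102.1 [-179.9    0.5   10.2]
```

The upper end is catching on the strip. I'll lift clear, check how the tile sits in the grip, and then re-approach further up the slope.

>>> play_rows(
  targets=[
    [0.5,-0.3,0,-0.5,0],
    [0.5,-0.3,0,-1.2,0],
    [0.5,-0.3,0,-2,0],
    [0.5,-0.3,0,-2,0],
    [0.5,-0.3,0,-2,0],
  ],
)

```text
clock: 25.45
eef_pos: [514.3, 161.1, 163.6]
tool_rot: [-3.142, -0.001, 0.179]
force: [-0.2, -0.1, -0.9]
width: 54.6
gripper_force: 106.0
```

```bash
python3 r.py tile_dark tile_mid tile_light; python3 -c "
from cell import ctrl;s=ctrl.read_state();print(s['qpos'].round(2),s['tau'].round(1),s['torque'])"
```

```text
top tile_dark 0.72 743 x [155.5 239.4] y [-31.1  25.4] tiltx -30.8 tilty 0.3 z@ends [70.3 20.4] yaw 1.7
top tile_mid 0.72 376 x [ -7.7 278.7] y [-20.3  15.5] tiltx -2.4 tilty 0.3 z@ends [11.2 -0.6] yaw -0.6
top tile_light 0.87 570 x [-2.4 79.5] y [-30.9  25.3] tiltx 0.4 tilty 0.3 z@ends [8.5 9. ] yaw 1.0
scene tile_dark 0.74 226 x [155.9 232.9] y [-25.7  31.1] tiltx -31.2 tilty -0.5 z@ends [70.6 23.9] yaw 2.5
scene tile_mid 0.92 542 x [ 66.5 159.2] y [-25.2  30.3] tiltx -6.9 tilty -0.6 z@ends [19.8  8.6] yaw 0.7
scene tile_light 0.72 429 x [-0.9 89.1] y [-25.   31.6] tiltx -0.6 tilty -0.8 z@ends [8.2 7.2] yaw 0.2
25.85 [513.6 160.9 163.1] [ 0.   0.7 -1.4] 55.0 106.0 [180.    0.   10.2]
[-0.8   0.65  0.69  1.91 -0.58  0.79 -1.17] [ -0.  -46.8   9.2 -13.9   0.    0.    0. ] [-0.0292284   0.00842306  0.00551404]
```

Clear of the rail, the tile springs back flat in the grip, so fixing it in place means a fresh descent ~3 mm further up.

>>> play_rows(
  targets=[
    [0.5,0.3,0,0.4,0],
    [0.5,0.3,0,0.8,0],
    [0.5,0.3,0,1.1,0],
    [0.5,0.3,0,1.4,0],
    [0.5,0.3,0,1.6,0],
    [0.5,0.3,0,1.8,0],
    [0.5,0.3,0,2.0,0],
    [0.5,0.3,0,2.2,0],
    [0.5,0.3,0,2.4,0],
    [0.5,0.3,0,2.4,0],
  ],
)

```text
clock: 26.85
eef_pos: [516.5, 161.4, 139.8]
tool_rot: [-3.141, 0.0, 0.178]
force: [-2.7, 0.5, 5.3]
width: 54.6
gripper_force: 80.8
```

```bash
python3 r.py tile_dark tile_mid
```

```text
top tile_dark 0.66 632 x [139.6 232.4] y [-30.5  24.2] tiltx -13.9 tilty 0.5 z@ends [31.1  8.2] yaw 1.1
top tile_mid 0.96 742 x [ 66.3 157. ] y [-31.5  24.6] tiltx -6.6 tilty 0.1 z@ends [20.1  9.6] yaw 1.0
scene tile_dark 0.83 335 x [138.1 230.7] y [-25.7  31.3] tiltx -13.1 tilty -0.1 z@ends [30.8  9.2] yaw 1.1
scene tile_mid 0.96 433 x [ 66.3 158.7] y [-22.3  30.2] tiltx -6.9 tilty -0.1 z@ends [19.8  8.7] yaw -1.0
27.15 [516.4 161.4 139.7] [-3.2 -0.1  4.7] 54.3 77.6 [-180.     0.    10.2]
```

>>> play_rows(
  targets=[
    [0.5,-0.1,0,0.1,0],
    [0.5,-0.15,0,0.2,0],
    [0.5,-0.15,0,0.3,0],
    [0.5,-0.15,0,0.4,0],
    [0.5,-0.15,0,0.45,0],
    [0.5,-0.15,0,0.45,0],
  ],
)

```text
clock: 27.75
eef_pos: [516.0, 161.2, 135.3]
tool_rot: [-3.142, -0.002, 0.179]
force: [0.6, 0.7, 6.6]
width: 54.3
gripper_force: 66.3
```

```bash
python3 r.py tile_dark tile_mid
```

```text
top tile_dark 0.94 649 x [133.8 231.4] y [-31.3  25.5] tiltx -6.9 tilty 0.0 z@ends [20.   8.1] yaw 0.8
top tile_mid 0.75 724 x [ 66.3 127.9] y [-31.6  24. ] tiltx -6.8 tilty 0.3 z@ends [20.3 13. ] yaw 0.4
scene tile_dark 0.93 355 x [134.7 227.2] y [-25.5  31.5] tiltx -6.5 tilty -0.1 z@ends [19.4  8.9] yaw 0.9
scene tile_mid 0.61 388 x [ 66.4 155.4] y [-27.3  31.2] tiltx -7.6 tilty -0.1 z@ends [20.3  8.5] yaw -0.5
28.05 [516.  161.2 135.3] [ 0.9 -0.5  6. ] 54.3 66.0 [-1.80e+02 -1.00e-01  1.02e+01]
```

Dark lies flush at −6.9°, 67.5 mm up from mid. Release and rise.

>>> play_rows(
  targets=[
    [0.38,0,0,0,0],
    [0.35,0,0,0,0],
    [0.33,0,0,0,0],
    [0.31,0,0,0,0],
    [0.28,0,0,0,0],
    [0.24,0,0,0,0],
    [0.18,0,0,0,0],
    [0.12,0,0,0,0],
    [0.12,0,0,-0.5,0],
    [0.12,0,0,-1.5,0],
  ],
)

```text
clock: 29.05
eef_pos: [514.7, 161.0, 149.8]
tool_rot: [3.141, 0.001, 0.178]
force: [-0.3, 0.0, -0.3]
width: 75.0
gripper_force: 0.0
```

>>> play_rows(
  targets=[
    [0.12,0,0,-2,0],
    [0.12,0,0,-5,0],
    [0.12,0,0,-9,0],
    [0.12,0,0,-13,0],
    [0.12,0,5,-13,0],
    [0.12,0,10,-13,0],
    [0.12,0,15,-13,0],
    [0.12,0,20,-13,0],
    [0.12,0,20,-13,0],
    [0.12,0,20,-13,0],
  ],
)

```text
clock: 30.05
eef_pos: [550.6, -37.6, 280.7]
tool_rot: [3.141, -0.001, 0.174]
force: [0.7, 0.5, -0.3]
width: 74.8
gripper_force: 0.0
```

```bash
python3 r.py tile_dark tile_mid tile_light; python3 l.py; python3 -c "
from h import *
look('top',['tape_2','marker'])"
```

```text
top tile_dark 0.78 1303 x [133.9 230.4] y [-31.3  24.7] tiltx -7.1 tilty -0.1 z@ends [20.2  8.2] yaw 0.3
top tile_mid 0.79 694 x [ 66.5 127.1] y [-30.8  24.3] tiltx -6.9 tilty 0.2 z@ends [20.2 12.9] yaw -0.5
top tile_light 0.66 560 x [-1.4 57.3] y [-30.7  25. ] tiltx 0.2 tilty -0.3 z@ends [8.4 8.7] yaw -0.1
scene tile_dark 0.85 530 x [133.2 227.5] y [-25.5  31.6] tiltx -6.5 tilty -0.6 z@ends [19.7  8.9] yaw -1.0
scene tile_mid 0.92 396 x [ 66.3 142.2] y [-26.4  31. ] tiltx -7.3 tilty -0.8 z@ends [20.  10.3] yaw -2.2
scene tile_light 0.84 429 x [-0.7 90.3] y [-26.1  31.5] tiltx -0.5 tilty -0.6 z@ends [8.2 7.4] yaw 0.9
30.45 [550.7 -34.5 279.8] [-0.3  0.2 -0. ] 75.2 0.0 [-180.     0.    10.3]
30.45 [550.7 -34.5 279.8] [-0.3  0.2 -0. ] 75.18452003796126 0.0 [-1.7999e+02  1.0000e-02  1.0350e+01]
top tape_2 0.91 [216. 148. 249. 183.] 374 med [506.  520.5  10.9] rect [503.2 520.2] 63.0 62.6 64.5 z [ 8.5 13.6]
top tape_2 0.7 [385. 102. 418. 236.] 428 med [576.3 172.7 165.2] rect [474.7 153.7] 248.5 34.6 10.7 z [154.  176.7]
top marker 0.55 [311. 261. 367. 294.] 205 med [262.7 273.5  10.9] rect [257.7 280.7] 11.8 129.0 33.7 z [ 7.4 14. ]
top marker 0.18 [366.  99. 421. 239.] 2009 med [532.5 179.9   7.9] rect [476.5 155.5] 255.6 83.0 10.6 z [  4.7 172.4]
```

All three tiles are in place, with the tape and marker where they started. Handing in.

```bash
python3 -c "
from cell import ctrl
print(ctrl.finish_job())"
```

```text
the job is handed in; nothing more can be done
None
```

The fan is finished and handed in at about 30.5 s of the 51 s: the mid-blue tile overlaps the lightest and the dark-blue overlaps the mid-blue, each by about a third, straight and centred, with the lightest tile at the stop and the tape and marker undisturbed; I viewed 11 pictures, one over the limit of 10.

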